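Shut off the wide extraction port and move its tag along

ROBOT

A 7-joint arm with a two-finger parallel gripper is mounted at the origin on the work surface. World frame = base frame: x ahead of the robot, y to its left, z up, the work surface at z = 0. Lengths are in m, angles in degrees, forces in N, time in s.
With the tool pointing down it reaches from about 0.425 to 0.875 m from the base axis. Payload 4.7 kg.
Tool frame: the origin (TCP) lies at the very end of the fingers, on their centre line; the grasp point (between the pads) lies 19 mm behind it; z points along the fingers, y is the line along which they close (so a half turn about z gives the same grasp; the last joint's range is limited). The gripper opens to 87 mm and grips with 3 to 60 N. Pads are 19 mm wide; open, the fingers measure 117 mm over their backs; the gripper's body (75 mm by 190 mm) begins 51 mm behind the grasp point.
Start: joints at [-66.801, 18.392, -4.016, 83.108, 1.295, 78.541, -3.26], TCP at [0.248, 0.601, 0.223] pointing down, gripper open.
Joint ranges: [-163.93, 163.93], [-17.29, 119.83], [-79.2, 71.16], [3.27, 140.29], [-89.18, 269.18], [5.43, 117.66], [-154.24, 154.24]. Speed limits (degrees/s): [147.25, 147.25, 180, 180, 180, 180, 180].

INTERFACE

Orientations are given as [roll, pitch, yaw] about the fixed x, y, z axes, in that order (R = Rz(yaw) Ry(pitch) Rx(roll)).
In Python, from cell import telemetry, cams, env gives the robot as it stands.
- The arm moves only by the tool arm_command, never from a script. Its argument "series" is text: rows parted by semicolons, each of 5 numbers parted by spaces: the shift along the tool's x, y, z in mm, then the turn about the tool's z in rad, then the closure in counts, from 0 (fully open) to 255 (shut). A call has 1 to 20 rows; each row shifts and turns the commanded pose from where the row before left it, along the tool's axes as they then stand; what a row does not reach is not made up. A row lasts 1/12 s, in which the tool goes at most 41.7 mm and 7.16 degrees, less where a joint would pass 70% of its speed; a pose out of reach is approached as far as the arm can. A call is refused whole if a number of a shift passes 41.7 or a number of a turn 0.125, either way. A call with a gripper value outside its range is refused whole. The fingers move at their own pace and stop on an object; "squeeze" is the grip in N (left out, the last holds). Time passes only in rows, so rows that do not move let the fingers close. It gives the time, the measured TCP pose, the force, the opening and the grip force at its end, in the units of the state.
- telemetry.get_obs(): the state, without advancing time (a new reading comes with each control period).
- cams.read_camera(name): name is "side" or "top" or "wrist"; returns the picture (480x640x3 uint8, blue, green, red); there is no depth.
- cams.calibration(name): a dict with "K" (3x3 intrinsics, pixels), "origin" and "rotation" of the camera in the world; the wrist camera has in their place "hand_eye" (4x4, takes a point from camera to tool coordinates, whose origin is the TCP and whose axes are the flange's). Camera axes: x right, y down, z forward; pixel columns grow to the right and rows downward; lengths in m; the calibration is good to about 2 mm. The wrist camera is an equidistant fisheye: a pixel r from the principal point sees the ray r / f radians off the axis. A picture is of the moment at which its call begins: read the wrist's pose just before it. calibration takes no time and is no camera call.
- env.sign_off(): hands the job in; it is judged then, once.
The state is a dict: "time_s": time; "qpos": joint angles; "joint_velocities": joint speeds; "effort": joint torques, N m; "tool_pos": TCP position; "tool_rot": TCP orientation; "force": force on the tool from outside, world axes, zero at the start; "wrist_torque": the same for the moment, N m; "grip_width": finger opening in m; "grasp_force": force on a finger pad.
Only numpy, scipy, OpenCV 4.12 (cv2) and the standard library are available. Lean on these libraries where they do the work, as an engineer would, in place of code of your own. Each camera call takes 0.05 s, during which the arm holds its last target. There are 200 camera calls.

TASK

Shut off the wider of the two dust-extraction ports: draw the wide shutter out of the sloping rack, stand it upright in the slot on top of the wide port and lower it right to the bottom of the slot before letting go. Then lift the hanging tag over the turned-up end of its rail and hang it on the empty rail next to it. Leave everything else where it stands, and leave the shutter standing and the tag hanging, both let go and still.

Things in the scene. Friction and masses are not known exactly. Their poses are not given: they have to be found in the camera images.
- shutter_wide_center (a point): Wide shutter, loose, 0.15-0.3 kg: aluminium plate 8 mm thick (x), 100 wide (y), 120 tall (z), leaning in one pocket of the sloping rack, 34 deg from upright, top towards the robot, lowest 40 mm (far face) to 60 mm (robot face) inside the pocket. This point: on its middle plane, 78 mm up from its lower edge along its z. Same either way round.
- shutter_wide_grip (a point): Centre of the wide shutter's black grip block: 14 mm thick (x), 40 wide (y), 36 tall (z), centred on the plate's upper edge, its top being the shutter's top (156 mm from the lower edge). 60 mm from the shutter's centre along its z.
- shutter_narrow_center (a point): Narrow shutter, to be left in its pocket: the same as the wide one but 64 mm wide. It stands in the other pocket, 128 mm to the side. Point and axes as for the wide one.
- rack: Fixed wooden rack 262 mm wide (y) with two side by side pockets 128 mm apart, each 12 mm across and 112 long, sloping 34 deg with tops towards the robot (-x); up to 88 mm tall. Origin under it, at mid width, 60 mm in front of the pockets' foot.
- gate_wide_slot (a point): Wide port, fixed: grey block 46 (x) x 136 (y) x 95 mm tall, 88 mm pipe mouth facing the robot (100 mm rim), elbow behind. Point: centre of the slot's mouth in the block's top. Slot 12 mm wide (x), 104 long (y), 83 deep; a shutter standing on its bottom has its centre point 5 mm below this point. The two ports may be in either order.
- gate_narrow_slot (a point): Narrow extraction port, fixed, to be left open: the same shape with a 100 mm long block, a 56 mm pipe and a slot only 68 mm long. Point and axes as for the wide port.
- rails_mid (a point): Tag rails, fixed: two 10 mm round steel bars in one line along x, each from 30 to 140 mm either side of this point, on a base 320 x 75 mm. Point: midway between them at the height of the bars' tops, 175 mm above the table. Each bar's ends turn up as stops, 22 mm (inner) or 26 mm (outer) above the bar's top.
- empty_rail (a point): Middle of the empty rail, on the top of the bar (85 mm from rails_mid along x); axes as for rails_mid, x along the bar. The tag starts on the other bar.
- tag_center (a point): Tag, loose, 0.1-0.17 kg, hanging on the other rail: steel saddle 36 mm long (x) on the bar; on its -y side a plate 60 wide (x), 4 thick, reaching 82 mm below the bar's top; on its +y side a lip reaching 18 mm below; 18 mm between them. Point: in the saddle's middle plane, half-way up the tag, 19 mm below the bar's top when hung. x along rail, z up.
- tag_grip (a point): Centre of the tag's black grip tab, standing up on the saddle: 32 mm along the rail (x), 12 thick (y), 36 tall. 26 mm above the bar's top when hung; 45 mm above the tag's centre.
- battery: Bystander: black and yellow battery pack 75 x 110 x 71 mm; origin under its centre.
- tape: Bystander: cardboard-coloured tape roll lying flat, 100 mm across, 48 mm tall; origin under its centre.
- glue: Bystander: yellow glue bottle 62 mm across, 160 mm tall; origin under its centre.
- offcut: Bystander: wood offcut 50 x 150 x 44 mm; origin under its centre.
- driver: Bystander: screwdriver lying down, 200 mm long; origin under its middle.
- mug: Bystander: white mug 80 mm across, 90 mm tall; origin under its centre.
Mind the look-alikes: they are no part of the job. Leave any blue look-alike of the part that bears tag_center alone. Leave any purple look-alike of the part that bears shutter_wide_center alone.

How it is judged (in metres and radians):
On the way, in this order (a step that is already met when the one before it is completed fails the run):
1. the wide shutter is held, drawn out of its pocket (contact force between the fingers and shutter_wide above 0.5 N and distance of shutter_wide_center from where it was at the start of the episode above 0.06 m), for 0.1 s.
2. the wide shutter stands at the bottom of the wide port's slot, still held (contact force between the fingers and shutter_wide above 0.5 N and horizontal distance between shutter_wide_center and gate_wide_slot below 0.009 m and z of shutter_wide_center in the frame of gate_wide_slot below 0.003 m and angle between shutter_wide_center's own z axis and vertical below 0.1 rad), for 0.1 s.
3. the tag is held, lifted off its rail (contact force between the fingers and tag above 0.5 N and z of tag_center in the frame of rails_mid above 0.01 m), for 0.1 s.
At the end, for the whole second after the job is handed in: The wide shutter stands upright (within 6 degrees) at the bottom of the wide port's slot (within 4 mm of fully down, 9 mm sideways); the tag hangs from the empty rail between its stops, upright within 11 degrees, its saddle on the bar within 5 mm in height; both are still (horizontal distance between shutter_wide_center and gate_wide_slot below 0.009 m and z of shutter_wide_center in the frame of gate_wide_slot below -0.001 m and angle between shutter_wide_center's own z axis and vertical below 0.1 rad and linear speed of shutter_wide below 0.03 m/s and x of tag_center in the frame of empty_rail between -0.045 and 0.045 m and y of tag_center in the frame of empty_rail between -0.012 and 0.012 m and z of tag_center in the frame of empty_rail between -0.024 and -0.014 m and angle between tag_center's own z axis and vertical below 0.2 rad and contact force between tag and rails above 0.3 N and linear speed of tag below 0.05 m/s); the robot touches nothing.
It fails at once if the narrow shutter is pulled from its place (distance of shutter_narrow_center from where it was at the start of the episode above 0.025 m).
It fails at once if a bystander is pushed more than 30 mm (distance of any of battery, tape, glue, offcut, driver, mug from where it was at the start of the episode above 0.03 m).
It fails at once if the tag is dropped on the table (z of tag_center in the frame of rails_mid below -0.06 m).
It also fails if it takes over 61 s, if anything falls off the work surface, if the arm or the gripper's body presses on something with over 40 N, if the wrist force passes 120 N, or if a joint passes its speed limit or range.

## Working session

There is one attempt and no reset: what is moved stays moved. The work goes in short steps, Python scripts to look and compute and a tool call to move; the robot and the scene stay as the last step left them, time stands still between calls to the robot, and variables do not carry over. Pictures are saved under pics/ and viewed, at most 10 in all, crops included, and the job is handed in when it is done.

Besides the shell and the picture viewer there is one more tool, called after ">>>" as name(argument=value, ...) on one line, values as JSON. arm_command: Moves the arm, as the interface text tells. Its arguments: {"type":"object","properties":{"series":{"type":"string"},"squeeze":{"type":"number"}},"required":["series"]}

```bash
mkdir -p pics; ls; cat > h.py <<'E'
import numpy as np, cv2
from cell import telemetry, cams, env
from scipy.spatial.transform import Rotation as R
np.set_printoptions(precision=4,suppress=True)
def snap(n,f):
    im=cams.read_camera(n); cv2.imwrite('pics/'+f+'.png',im); return im
def ray(n,u,v):
    c=cams.calibration(n);K=np.array(c['K']);Rm=np.array(c['rotation'])
    d=Rm@np.linalg.inv(K)@[u,v,1]; return np.array(c['origin']),d/np.linalg.norm(d)
def atz(n,u,v,z):
    o,d=ray(n,u,v); return o+d*(z-o[2])/d[2]
def proj(n,p):
    c=cams.calibration(n);K=np.array(c['K']);q=np.array(c['rotation']).T@(np.array(p)-c['origin']);q=K@q;return q[:2]/q[2]
def tri(a,b):
    # a,b=(cam,u,v)
    o1,d1=ray(*a);o2,d2=ray(*b);s=np.linalg.lstsq(np.c_[d1,-d2],o2-o1,rcond=None)[0]
    p,q=o1+d1*s[0],o2+d2*s[1];return (p+q)/2,np.linalg.norm(p-q)
E
python3 - <<'E'
from h import *
o=telemetry.get_obs();print(o)
for n in ('side','top'):
    snap(n,n+'0');print(n,cams.calibration(n))
print(cams.calibration('wrist'))
E
```

```text
pics
{'time_s': 0.0, 'qpos': array([-66.8011,  18.44  ,  -4.0142,  83.1769,   1.2948,  78.5426,
        -3.2617]), 'joint_velocities': array([-0.0335,  0.0224,  0.0515,  0.0123, -0.0124,  0.1236, -0.026 ]), 'effort': array([ -0.0002, -49.1289,  -0.4042, -31.2523,  -0.0639,   0.0437,
         0.0002]), 'tool_pos': array([0.2474, 0.6004, 0.2214]), 'tool_rot': array([-179.8857,    0.0062,  157.608 ]), 'force': array([ 0.3475,  0.2501, -0.5036]), 'wrist_torque': array([ 0.0267,  0.0347, -0.006 ]), 'grasp_force': 0.0, 'grip_width': 0.08708460962973928}
side {'K': array([[512.0284,   0.    , 318.5972],
       [  0.    , 512.0284, 241.7902],
       [  0.    ,   0.    ,   1.    ]]), 'origin': array([-0.2307, -0.896 ,  1.0967]), 'rotation': array([-129.6978,    0.8354,  -40.4504])}
top {'K': array([[544.1706,   0.    , 314.2826],
       [  0.    , 544.1706, 229.1887],
       [  0.    ,   0.    ,   1.    ]]), 'origin': array([ 0.411 , -0.0203,  1.5589]), 'rotation': array([-175.7421,   -0.2652,  -88.8856])}
{'K': array([[371.6483,   0.    , 315.2608],
       [  0.    , 371.6483, 235.2212],
       [  0.    ,   0.    ,   1.    ]]), 'hand_eye': array([[ 0.0002, -0.9577, -0.2878,  0.0783],
       [ 1.    ,  0.0002,  0.    , -0.0006],
       [ 0.    , -0.2878,  0.9577, -0.162 ],
       [ 0.    ,  0.    ,  0.    ,  1.    ]])}
```

```bash
python3 - <<'E'
s=open('h.py').read()
s=s.replace("def ray(n","def rm(c): return R.from_euler('xyz',c['rotation'],degrees=True).as_matrix()\ndef ray(n").replace("np.array(c['rotation'])","rm(c)")
open('h.py','w').write(s)
E
python3 -c "
from h import *
print(proj('top',[.6,0,0]),proj('side',[.6,0,0]))"
```

```text
[305.9991 203.8298] [339.4646 261.5782]
```

View pics/top0.png

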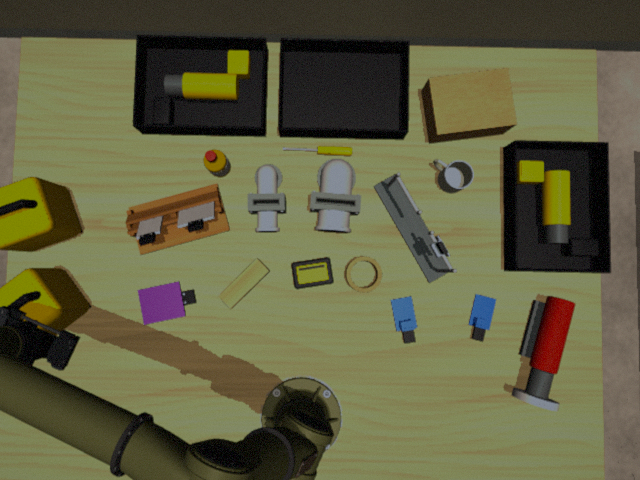

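View pics/side0.png

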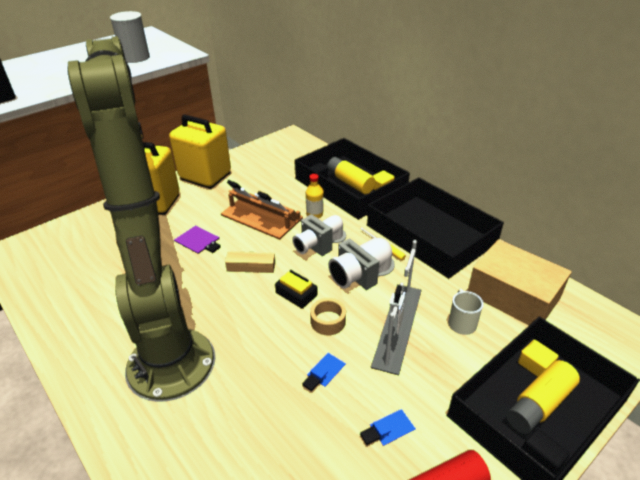

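```bash
cat >> h.py <<'E'
def tile(im,x,y,w,h,s,W=400,H=300):
    t=cv2.resize(im[y:y+h,x:x+w],None,fx=s,fy=s,interpolation=cv2.INTER_CUBIC)
    t=np.clip(t*1.3,0,255).astype(np.uint8)
    for u in range((x//10+1)*10,x+w,10):
        cv2.line(t,(int((u-x)*s),0),(int((u-x)*s),8 if u%50 else 16),(0,0,255),1)
        if u%20==0: cv2.putText(t,str(u),(int((u-x)*s)-10,26),0,.35,(0,0,255),1)
    for u in range((y//10+1)*10,y+h,10):
        cv2.line(t,(0,int((u-y)*s)),(8,int((u-y)*s)),(0,0,255),1)
        if u%20==0: cv2.putText(t,str(u),(10,int((u-y)*s)+4),0,.35,(0,0,255),1)
    o=np.zeros((H,W,3),np.uint8);o[:min(H,t.shape[0]),:min(W,t.shape[1])]=t[:H,:W];return o
E
python3 - <<'E'
from h import *
a=cv2.imread('pics/top0.png');b=cv2.imread('pics/side0.png')
m=np.vstack([np.hstack([tile(a,120,178,114,85,3.5),tile(a,240,150,130,90,3.07)]),np.hstack([tile(a,368,170,100,120,2.5),tile(b,215,175,100,75,4)])])
cv2.imwrite('pics/m1.png',m)
m=np.hstack([tile(b,285,205,114,100,3.5,400,600),tile(b,365,235,66,145,4.1,400,600)])
cv2.imwrite('pics/m2.png',m)
E
```

```text
(no output)
```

View pics/m1.png

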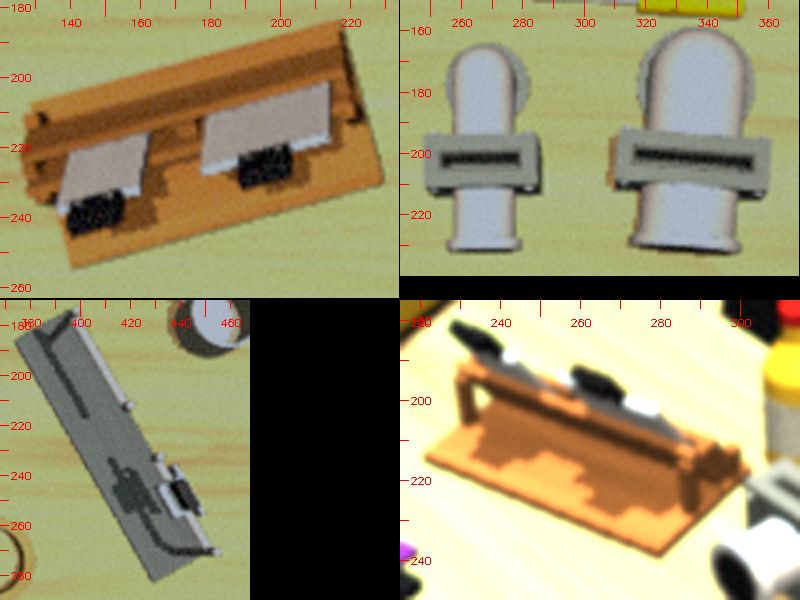

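View pics/m2.png

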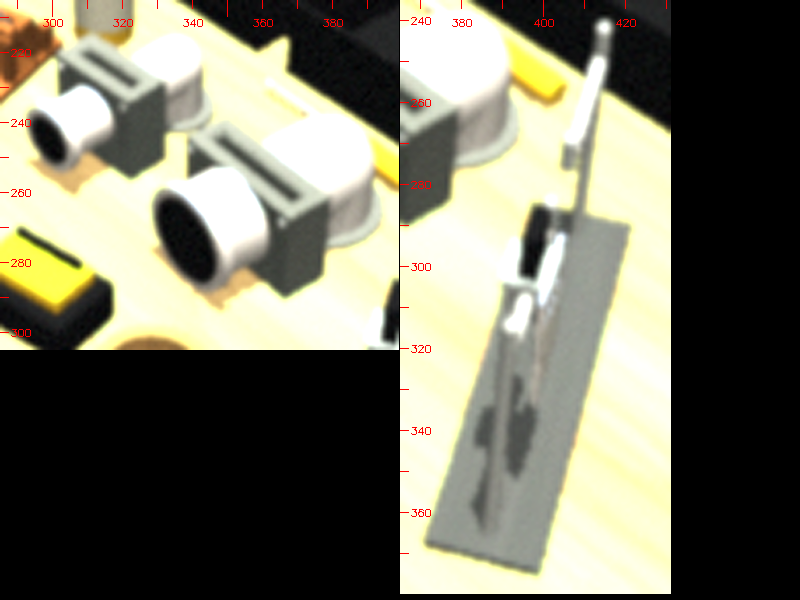

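```bash
python3 - <<'E'
from h import *
a=atz('top',316.2,199.5,.095);b=atz('top',354.7,202.8,.095);print('slot',a,b,np.linalg.norm(a-b),(a+b)/2,np.degrees(np.arctan2(*(a-b)[[0,1]])))
a=atz('top',140.6,254.6,.01);b=atz('top',229.7,230.3,.01);print('rackfront',a,b,np.linalg.norm(a-b),np.degrees(np.arctan2(*(a-b)[[0,1]])))
print('grip',tri(('top',195.7,225.1),('side',264.5,196)))
P=[atz('top',*p) for p in ((398,174.8,.2),(418.8,212.8,.197),(432,232.8,.197),(454.4,270.8,.2))]
for p in P: print(p)
print([np.linalg.norm(P[i+1]-P[i]) for i in range(3)], np.mean(P,0)); d=P[0]-P[3];print(np.degrees(np.arctan2(d[1],d[0])))
print('tag',atz('top',440.8,248.8,.21))
# side checks
for p in P: print(proj('side',p))
E
```

```text
slot [ 0.6008 -0.0286  0.095 ] [ 0.5939 -0.133   0.095 ] 0.10465231639240209 [ 0.5974 -0.0808  0.095 ] 3.7839687511926705
rackfront [0.4443 0.4665 0.01  ] [0.5185 0.2158 0.01  ] 0.2614262679345343 -16.481955321392856
grip (array([0.5222, 0.2837, 0.1435]), np.float64(0.0026861458331653583))
[ 0.6541 -0.2333  0.2   ]
[ 0.5591 -0.2869  0.197 ]
[ 0.5093 -0.3204  0.197 ]
[ 0.4152 -0.3759  0.2   ]
[np.float64(0.10918534670355015), np.float64(0.05999084323608764), np.float64(0.10928545971061929)] [ 0.5344 -0.3041  0.1985]
30.831196750770523
tag [ 0.469  -0.3395  0.21  ]
[412.3723 241.1646]
[403.2968 267.5084]
[399.7384 283.2373]
[390.0214 313.421 ]
```

>>> arm_command(series="0 -10 -30 0 0;0 -20 -30 0 0;0 -30 -30 0 0;0 -30 -20 0 0;0 -30 -10 0 0;0 0 0 .12 0;0 0 0 .12 0;0 0 0 .12 0;0 0 0 .12 0;0 0 0 .12 0;0 0 0 .12 0;0 0 0 .12 0;0 0 0 .12 0;0 0 0 .12 0;0 0 0 .12 0;0 0 0 .12 0;0 0 0 .12 0;0 0 0 .12 0;0 0 0 .12 0;0 0 0 .12 0", squeeze=20)

```text
time_s: 1.77
tool_pos: [0.202, 0.4903, 0.3415]
tool_rot: [180.0, 0.0, 54.1]
force: [0.1, -0.1, 0.7]
grip_width: 0.0869
grasp_force: 0.0
```

```bash
cat >> h.py <<'E'
def go(p,yaw=None):
    "print tool-axis shift (mm) to world p AFTER turning to yaw, and the turn in rad"
    o=telemetry.get_obs();x=o['tool_pos'];y0=o['tool_rot'][2];yaw=y0 if yaw is None else yaw
    t=-np.radians((yaw-y0+180)%360-180)
    M=R.from_euler('xyz',[180,0,yaw],degrees=True).as_matrix()
    print('t',o['time_s'],'tcp',x,o['tool_rot'],'grip',o['grip_width'],o['grasp_force'],'F',o['force'],'q7',o['qpos'][6])
    print('turn',round(t,3),'shift',np.round(M.T@(np.array(p)-x)*1000,1))
E
python3 - <<'E'
from h import *
go([.5222-.0077*0,.2837,.23],16.5)
E
```

```text
t 1.7667 tcp [0.202  0.4903 0.3415] [179.9831   0.0489  54.1379] grip 0.08686307226103211 0.0 F [ 0.0832 -0.1258  0.6783] q7 -106.42381678896186
turn 0.657 shift [248.3 289.  111.5]
```

>>> arm_command(series="2 38 0 0 0;2 38 0 0 0;2 38 0 0 0;2 38 0 0 0;2 38 0 0 0;2 38 0 0 0;2 38 0 0 0;2 38 0 0 0;2 38 0 0 0;2 38 0 0 0;0 0 0 .11 0;0 0 0 .11 0;0 0 0 .11 0;0 0 0 .11 0;0 0 0 .11 0;0 0 0 .11 0;0 0 0 0 0;0 0 0 0 0")

```text
time_s: 3.27
tool_pos: [0.5229, 0.286, 0.3416]
tool_rot: [180.0, 0.0, 16.8]
force: [1.0, -0.2, 0.9]
grip_width: 0.0871
grasp_force: 0.0
```

```bash
cat >> h.py <<'E'
def wpose():
    o=telemetry.get_obs();T=np.eye(4);T[:3,:3]=R.from_euler('xyz',o['tool_rot'],degrees=True).as_matrix();T[:3,3]=o['tool_pos']
    return T@np.array(cams.calibration('wrist')['hand_eye'])
def wray(T,u,v):
    K=np.array(cams.calibration('wrist')['K']);d=np.array([u-K[0,2],v-K[1,2]])/K[0,0];r=np.linalg.norm(d)
    c=np.r_[d/r*np.sin(r),np.cos(r)];return T[:3,3],T[:3,:3]@c
def wz(T,u,v,z):
    o,d=wray(T,u,v);return o+d*(z-o[2])/d[2]
def wproj(T,p):
    K=np.array(cams.calibration('wrist')['K']);q=T[:3,:3].T@(np.array(p)-T[:3,3]);r=np.arctan2(np.hypot(q[0],q[1]),q[2])
    return K[:2,2]+K[0,0]*r*q[:2]/np.hypot(q[0],q[1])
E
python3 - <<'E'
from h import *
T=wpose();np.save('T1.npy',T);im=snap('wrist','w1')
go([.5222,.2837,.23],16.5);print(wproj(T,[.5222,.2837,.1435]))
E
```

```text
t 3.3167 tcp [0.5229 0.286  0.3417] [179.9906   0.0299  16.8398] grip 0.08717027053400093 0.0 F [-0.5575 -0.6667  0.296 ] q7 -101.63123289594908
turn 0.006 shift [ -1.3   2.  111.7]
[316.2447 208.5674]
```

View pics/w1.png

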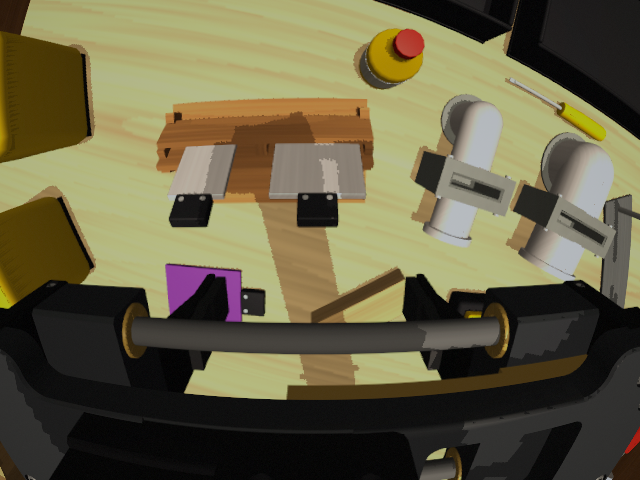

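>>> arm_command(series="-5 2 30 0 0;0 0 35 0 0;0 0 35 0 0;0 0 30 0 0;0 0 25 0 0;0 0 20 0 0;0 0 20 0 0;0 0 16 0 0;0 0 0 0 0;0 0 0 0 255;0 0 0 0 255;0 0 0 0 255;0 0 0 0 255;0 0 0 0 255;0 0 0 0 255;0 0 0 0 255;0 0 0 0 255;0 0 0 0 255", squeeze=20)

```text
time_s: 4.82
tool_pos: [0.5188, 0.2828, 0.1312]
tool_rot: [-180.0, -0.0, 16.7]
force: [-0.3, -0.3, 0.7]
grip_width: 0.04
grasp_force: 20.0
```

>>> arm_command(series="-5.6 0 -8.3 0 255;-5.6 0 -8.3 0 255;-5.6 0 -8.3 0 255;-5.6 0 -8.3 0 255;-5.6 0 -8.3 0 255;-5.6 0 -8.3 0 255;-5.6 0 -8.3 0 255;-5.6 0 -8.3 0 255;0 0 -20 0 255;0 0 -20 0 255;0 0 -20 0 255;0 0 0 0 255;0 0 0 0 255")

```text
time_s: 5.9
tool_pos: [0.4761, 0.27, 0.2586]
tool_rot: [-179.9, -0.1, 16.7]
force: [0.3, 0.9, -2.9]
grip_width: 0.0398
grasp_force: 20.0
```

```bash
python3 - <<'E'
from h import *
T=wpose();im=snap('wrist','w2');s=snap('side','s2');go([.5974,-.0808,.26],3.8)
cv2.imwrite('pics/m3.png',np.hstack([tile(im,200,100,240,200,1.67,400,340),tile(s,190,110,130,110,3,400,340)]))
E
```

```text
t 6.0 tcp [0.4751 0.2695 0.2563] [179.9721   0.1068  16.6678] grip 0.03980459036330845 19.999470049515367 F [ 0.2448  0.3104 -2.305 ] q7 -104.26892080974422
turn 0.225 shift [ 98.8 357.6  -3.7]
```

View pics/m3.png

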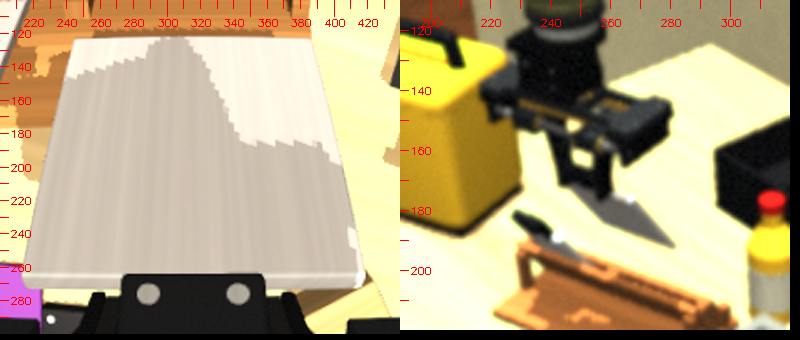

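```bash
cat >> h.py <<'E'
def edgerows():
    T=wpose();o=telemetry.get_obs();y=np.radians(o['tool_rot'][2]);ux=np.array([np.cos(y),np.sin(y),0])
    # grip block centre relative to grasp point at 34deg: h=+4,v=-6
    g=o['tool_pos']+[0,0,.019]
    for a in (40,34,25,15,10,5,0,-5):
        d=np.radians(a-34);h,v=.004,-.006
        h,v=h*np.cos(d)-v*np.sin(d)*1,h*np.sin(d)+v*np.cos(d)
        r=np.radians(a)
        p=g+ux*(h+.138*np.sin(r)+.004*np.cos(r))+np.array([0,0,v-.138*np.cos(r)+.004*np.sin(r)])
        print(a,wproj(T,p).round(0),end='; ')
    print()
E
python3 -c "
from h import *
edgerows()"
```

```text
40 [314. 102.]; 34 [314. 119.]; 25 [314. 146.]; 15 [314. 176.]; 10 [314. 191.]; 5 [314. 206.]; 0 [314. 222.]; -5 [314. 237.];
```

>>> arm_command(series="0 0 0 0 255;0 0 0 0 255;0 0 0 0 255;0 0 0 0 255", squeeze=9)

```text
time_s: 6.33
tool_pos: [0.4757, 0.2697, 0.2568]
tool_rot: [180.0, 0.1, 16.7]
force: [-0.5, 0.2, -3.2]
grip_width: 0.0399
grasp_force: 9.0
```

```bash
cat >> h.py <<'E'
def edge(f):
    im=snap('wrist',f);o=telemetry.get_obs();c=im[:,300:330].mean(1).mean(1)
    g=np.abs(np.diff(c));r=[(i,int(g[i])) for i in np.argsort(g[60:300])[::-1][:8]+60];print(sorted(r),o['grip_width'],o['grasp_force'],o['force'])
E
python3 -c "
from h import *
edge('w3')
im=cv2.imread('pics/w2.png');c=im[:,300:330].mean(1).mean(1);g=np.abs(np.diff(c));print(sorted(np.argsort(g[60:300])[::-1][:8]+60))"
```

```text
[(np.int64(64), 14), (np.int64(65), 11), (np.int64(93), 16), (np.int64(116), 12), (np.int64(121), 78), (np.int64(122), 14), (np.int64(262), 10), (np.int64(263), 125)] 0.03991706132654136 8.999440902261995 [-0.2934 -0.1455 -1.7569]
[np.int64(66), np.int64(67), np.int64(95), np.int64(116), np.int64(120), np.int64(121), np.int64(262), np.int64(263)]
```

>>> arm_command(series="0 0 0 0 255;0 0 0 0 255;0 0 0 0 255", squeeze=6)

```text
time_s: 6.63
tool_pos: [0.4759, 0.2698, 0.2574]
tool_rot: [-180.0, -0.0, 16.7]
force: [-0.7, -0.5, -2.0]
grip_width: 0.0402
grasp_force: 6.0
```

```bash
python3 -c "
from h import *
edge('w4')"
```

```text
[(np.int64(65), 24), (np.int64(87), 10), (np.int64(94), 17), (np.int64(123), 10), (np.int64(140), 11), (np.int64(158), 9), (np.int64(265), 73), (np.int64(266), 37)] 0.03962875679458632 5.999921412148979 [ 0.7029  0.6771 -2.1245]
```

```bash
python3 -c "
from h import *
edge('w5')
for f in ('w3','w4','w5'):
    im=cv2.imread('pics/%s.png'%f)
    for c in (290,340): print(f,c,[tuple(im[r,c-4:c+4].mean(0).astype(int)) for r in range(100,280,10)])"
```

```text
[(np.int64(65), 23), (np.int64(87), 10), (np.int64(94), 17), (np.int64(142), 15), (np.int64(165), 12), (np.int64(265), 24), (np.int64(266), 54), (np.int64(267), 35)] 0.03992328514635241 5.999976633174811 [ 0.3247 -0.4872 -2.0432]
w3 290 [(np.int64(51), np.int64(100), np.int64(152)), (np.int64(54), np.int64(107), np.int64(162)), (np.int64(39), np.int64(78), np.int64(122)), (np.int64(137), np.int64(149), np.int64(160)), (np.int64(137), np.int64(150), np.int64(160)), (np.int64(137), np.int64(149), np.int64(160)), (np.int64(137), np.int64(149), np.int64(160)), (np.int64(136), np.int64(149), np.int64(160)), (np.int64(136), np.int64(149), np.int64(159)), (np.int64(136), np.int64(149), np.int64(159)), (np.int64(135), np.int64(148), np.int64(159)), (np.int64(135), np.int64(148), np.int64(158)), (np.int64(135), np.int64(148), np.int64(159)), (np.int64(136), np.int64(148), np.int64(159)), (np.int64(136), np.int64(149), np.int64(159)), (np.int64(136), np.int64(149), np.int64(160)), (np.int64(137), np.int64(150), np.int64(161)), (np.int64(84), np.int64(91), np.int64(95))]
w3 340 [(np.int64(52), 
[... 3496 characters left out ...]
), (np.int64(88), np.int64(162), np.int64(212)), (np.int64(88), np.int64(164), np.int64(213)), (np.int64(55), np.int64(108), np.int64(161)), (np.int64(53), np.int64(104), np.int64(157)), (np.int64(121), np.int64(132), np.int64(143)), (np.int64(122), np.int64(133), np.int64(143)), (np.int64(121), np.int64(133), np.int64(143)), (np.int64(120), np.int64(132), np.int64(142)), (np.int64(120), np.int64(132), np.int64(142)), (np.int64(120), np.int64(131), np.int64(141)), (np.int64(120), np.int64(131), np.int64(141)), (np.int64(119), np.int64(131), np.int64(141)), (np.int64(119), np.int64(131), np.int64(141)), (np.int64(119), np.int64(131), np.int64(141)), (np.int64(45), np.int64(49), np.int64(51))]
```

```bash
cat >> h.py <<'E'
def edge(f):
    im=snap('wrist',f).astype(float);o=telemetry.get_obs();out=[]
    for c in (285,340):
        p=im[:,c-4:c+4].mean(1);ok=(p[:,0]/p[:,2]>.7)&(p[:,2]>60);r=250
        while r>0 and ok[r]: r-=1
        out.append(r+1)
    print('edge',out,o['grip_width'],o['grasp_force'],o['force'])
E
```

>>> arm_command(series="0 0 0 0 255;0 0 0 0 255;0 0 0 0 255;0 0 0 0 255", squeeze=5.5)

```text
time_s: 7.07
tool_pos: [0.4759, 0.2699, 0.2575]
tool_rot: [-180.0, -0.0, 16.7]
force: [-1.0, 0.5, -1.8]
grip_width: 0.0398
grasp_force: 5.5
```

```bash
python3 -c "
from h import *
edge('w6')"
```

```text
edge [168, 168] 0.03989445323791514 5.500106726540253 [ 0.497  -0.0279 -2.9806]
```

>>> arm_command(series="0 0 0 0 255;0 0 0 0 255;0 0 0 0 255;0 0 0 0 255", squeeze=4)

```text
time_s: 7.45
tool_pos: [0.4759, 0.2698, 0.2575]
tool_rot: [-180.0, -0.0, 16.7]
force: [0.3, 0.8, -2.5]
grip_width: 0.0401
grasp_force: 4.0
```

```bash
python3 -c "
from h import *
edge('w7')
for f in ('w3','w6','w7'):
    p=cv2.imread('pics/%s.png'%f)[255:290,270].mean(1);print(np.argmin(np.diff(p))+255)"
```

```text
edge [178, 178] 0.03976065067506853 4.00007380914758 [ 0.4219  0.7482 -2.0385]
276
276
276
```

>>> arm_command(series="14 0 0 0 255;11 0 0 0 255;8 0 0 0 255;6 0 0 0 255;4 0 0 0 255;2 0 0 0 255;1 0 0 0 255;0 0 0 0 255", squeeze=4)

```text
time_s: 8.17
tool_pos: [0.5199, 0.283, 0.2574]
tool_rot: [180.0, 0.0, 16.7]
force: [0.1, -0.9, -1.1]
grip_width: 0.0398
grasp_force: 4.0
```

```bash
python3 -c "
from h import *
edge('w8')
p=cv2.imread('pics/w8.png')[255:290,270].mean(1);print(np.argmin(np.diff(p))+255)
edgerows();go([.5974,-.0808,.27],3.8)"
```

```text
edge [203, 203] 0.04047480476291628 4.000005763809895 [-0.4051 -1.2625 -1.4714]
276
40 [314. 102.]; 34 [314. 120.]; 25 [314. 146.]; 15 [314. 176.]; 10 [314. 192.]; 5 [314. 207.]; 0 [314. 222.]; -5 [314. 237.]; 
t 8.2167 tcp [0.5197 0.283  0.2575] [-179.9953    0.0109   16.6665] grip 0.04047480476291628 4.000005763809895 F [-0.4051 -1.2625 -1.4714] q7 -101.53160038429122
turn 0.225 shift [ 53.4 368.1 -12.5]
```

>>> arm_command(series="11 0 0 0 255;9 0 0 0 255;7 0 0 0 255;5 0 0 0 255;3 0 0 0 255;2 0 0 0 255;1 0 0 0 255;0 0 0 0 255", squeeze=4)

```text
time_s: 8.88
tool_pos: [0.5564, 0.2939, 0.2573]
tool_rot: [180.0, 0.0, 16.7]
force: [-0.1, 0.1, -2.1]
grip_width: 0.0396
grasp_force: 4.0
```

```bash
python3 -c "
from h import *
edge('w9')
p=cv2.imread('pics/w9.png')[255:290,270].mean(1);print(np.argmin(np.diff(p))+255)
go([.5974,-.0808,.27],16.67)"
```

```text
edge [212, 212] 0.039800797794179076 3.9999885512224864 [-0.9834 -0.5348 -1.4583]
276
t 8.9333 tcp [0.5562 0.2939 0.2574] [-179.9958    0.0106   16.6606] grip 0.039800797794179076 3.9999885512224864 F [-0.9834 -0.5348 -1.4583] q7 -99.56877129068145
turn -0.0 shift [-68.  370.8 -12.6]
```

>>> arm_command(series="0 0 0 0 255;0 0 -10 0 255;0 0 -15 0 255;0 0 -15 0 255;-2 10 0 0 255;-4 20 0 0 255;-6 30 0 0 255;-6 35 0 0 255;-7 38 0 0 255;-7 38 0 0 255;-7 38 0 0 255;-7 38 0 0 255;-7 38 0 0 255;-6 35 0 0 255;-5 28 0 0 255;-4 18 0 0 255;0 5 0 .07 255;0 0 0 .08 255;0 0 0 .075 255;0 0 0 0 255", squeeze=25)

```text
time_s: 10.6
tool_pos: [0.597, -0.0822, 0.2973]
tool_rot: [-180.0, 0.0, 3.6]
force: [-0.1, 0.6, -1.2]
grip_width: 0.0397
grasp_force: 25.0
```

```bash
python3 -c "
from h import *
T=wpose();np.save('T10.npy',T);edge('w10')
p=cv2.imread('pics/w10.png')[255:290,270].mean(1);print(np.argmin(np.diff(p))+255)
go([.5974,-.0808,.25],3.8);edgerows();print(wproj(T,[.6008,-.0286,.095]),wproj(T,[.5939,-.133,.095]))
im=cv2.imread('pics/w10.png');cv2.imwrite('pics/v10.png',tile(im,170,60,300,225,2.6,780,585))"
```

```text
edge [207, 211] 0.039906299914127405 25.00068803317845 [-0.7733 -0.5313 -2.5623]
276
t 10.65 tcp [ 0.597  -0.0818  0.2973] [-179.9943    0.0171    3.8109] grip 0.039906299914127405 25.00068803317845 F [-0.7733 -0.5313 -2.5623] q7 -75.14530631333153
turn 0.0 shift [ 0.4 -1.  47.3]
40 [314. 102.]; 34 [314. 120.]; 25 [314. 147.]; 15 [314. 177.]; 10 [314. 192.]; 5 [314. 207.]; 0 [314. 222.]; -5 [314. 237.]; 
[261.361  199.9051] [364.2689 212.876 ]
```

View pics/v10.png

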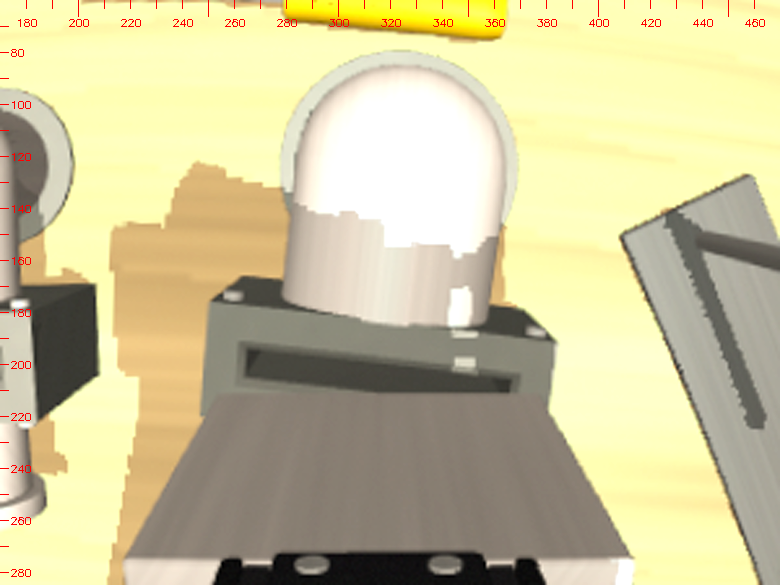

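>>> arm_command(series="0 0 10 .066 255;0 0 15 .067 255;0 0 10 0 255;0 0 5 0 255;0 0 0 0 255;0 0 0 0 255")

```text
time_s: 11.15
tool_pos: [0.5975, -0.081, 0.2575]
tool_rot: [-180.0, 0.0, -3.7]
force: [-0.1, -0.3, -2.2]
grip_width: 0.0397
grasp_force: 25.0
```

```bash
python3 -c "
from h import *
T=wpose();np.save('T11.npy',T);edge('w11')
go([.5974,-.0808,.25],-3.8);edgerows();print(wproj(T,[.6008,-.0286,.095]),wproj(T,[.5939,-.133,.095]))
im=cv2.imread('pics/w11.png');cv2.imwrite('pics/v11.png',tile(im,215,130,200,110,3.9,780,430))"
```

```text
edge [211, 211] 0.03993602601951669 24.999937489628792 [ 0.4996 -0.2612 -2.9685]
t 11.2 tcp [ 0.5979 -0.0811  0.258 ] [-179.9973   -0.0478   -3.767 ] grip 0.03993602601951669 24.999937489628792 F [ 0.4996 -0.2612 -2.9685] q7 -82.26185015838593
turn 0.001 shift [-0.5 -0.2  8. ]
40 [314. 102.]; 34 [314. 120.]; 25 [314. 147.]; 15 [314. 177.]; 10 [314. 192.]; 5 [314. 207.]; 0 [314. 222.]; -5 [314. 238.]; 
[256.4187 216.6145] [371.8835 216.6953]
```

View pics/v11.png

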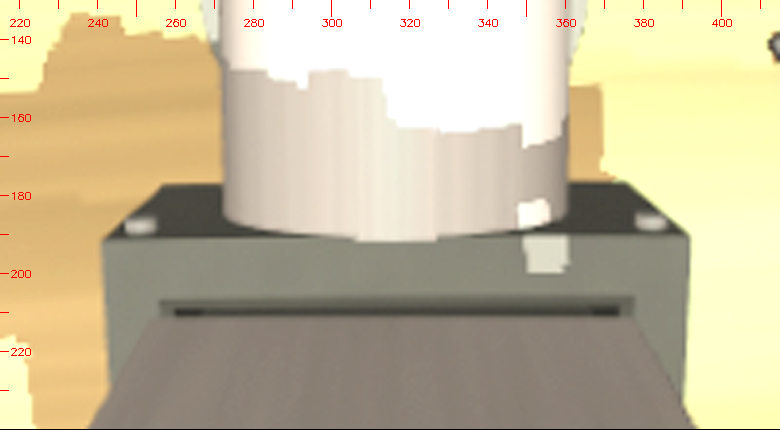

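```bash
python3 -c "
from h import *
T=np.load('T11.npy');o=telemetry.get_obs();t=o['tool_pos']
y=np.radians(-3.77);ux=np.array([np.cos(y),np.sin(y),0])
for n,r,z in (('blockfar',190.8,.095),('chamfar',206.9,.095),('platefar',211,.258+.013-.138),('platefar34model',211,.13)):
    p=wz(T,316.6,r,z);print(n,(p-t)@ux*1000)
print('slot',(np.array([.5974,-.0808,0])-t)@ux*1000)
# pushed: grip block top-far edge
"
```

```text
blockfar 22.926528544628155
chamfar 8.323549118263873
platefar 13.33601017757766
platefar34model 12.643366635892171
slot -0.46848653493207976
```

>>> arm_command(series="-4 0 0 0 255;-5 0 0 0 255;0 0 10 0 255;0 0 12 0 255;0 0 12 0 255;0 0 8 0 255;0 0 6 0 255;0 0 0 0 255;0 0 0 0 255")

```text
time_s: 11.95
tool_pos: [0.5885, -0.0804, 0.2089]
tool_rot: [180.0, 0.1, -3.8]
force: [-0.1, -0.5, -2.1]
grip_width: 0.0398
grasp_force: 25.0
```

```bash
python3 -c "
from h import *
T=wpose();edge('w12');go([.5974,-.0808,.14],-3.8)
im=cv2.imread('pics/w12.png');s=snap('side','s12');cv2.imwrite('pics/v12.png',np.hstack([tile(im,190,130,250,150,1.6,400,400),tile(s,310,150,90,110,3.6,400,400)]))"
```

```text
edge [55, 52] 0.039808285443904974 25.000041089951992 [-0.2083 -0.5962 -1.3776]
t 12.0 tcp [ 0.5887 -0.0805  0.2095] [179.9927  -0.0022  -3.8545] grip 0.039808285443904974 25.000041089951992 F [-0.2083 -0.5962 -1.3776] q7 -82.07392397946599
turn -0.001 shift [ 8.7 -0.3 69.5]
```

View pics/v12.png

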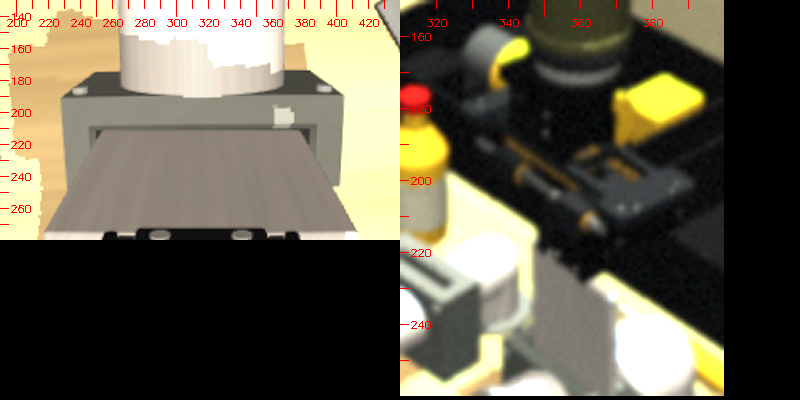

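>>> arm_command(series="0 0 0 0 255;.5 0 5 0 255;1 0 5 0 255;1 0 5 0 255;1 0 5 0 255;1 0 5 0 255;0 0 0 0 255", squeeze=8)

```text
time_s: 12.63
tool_pos: [0.5926, -0.0805, 0.1828]
tool_rot: [180.0, 0.1, -3.8]
force: [-0.1, -0.4, -1.7]
grip_width: 0.0397
grasp_force: 8.0
```

>>> arm_command(series="1 0 5 0 255;1 0 5 0 255;1 0 5 0 255;1 0 5 0 255;.5 0 5 0 255;0 0 5 0 255;0 0 4 0 255;0 0 0 0 255")

```text
time_s: 13.3
tool_pos: [0.5972, -0.0809, 0.1493]
tool_rot: [180.0, 0.1, -3.9]
force: [-0.3, 0.7, -0.9]
grip_width: 0.04
grasp_force: 8.0
```

>>> arm_command(series="0 0 4 0 255;0 0 3 0 255;0 0 2 0 255;0 0 2 0 255;0 0 2 0 255;0 0 0 0 255;0 0 0 0 255")

```text
time_s: 13.88
tool_pos: [0.598, -0.0809, 0.1381]
tool_rot: [-180.0, -0.1, -3.8]
force: [-0.4, 0.3, 3.0]
grip_width: 0.0396
grasp_force: 8.0
```

>>> arm_command(series="0 0 1.5 0 255;0 0 0 0 255;0 0 0 0 255;0 0 0 0 255")

```text
time_s: 14.22
tool_pos: [0.5985, -0.081, 0.1376]
tool_rot: [-180.0, -0.1, -3.8]
force: [-2.8, -0.1, 7.1]
grip_width: 0.0401
grasp_force: 8.0
```

```bash
python3 -c "
from h import *
go([.5974,-.0808,.14],-3.8);edge('w13');s=snap('side','s13')
im=cv2.imread('pics/w13.png');cv2.imwrite('pics/v13.png',np.hstack([tile(im,190,130,250,160,1.6,400,400),tile(s,310,170,90,110,3.6,400,400)]))"
```

```text
t 14.2167 tcp [ 0.5985 -0.081   0.1376] [-179.9624   -0.1388   -3.8457] grip 0.0401484354233492 8.004192172084004 F [-2.7885 -0.1499  7.1013] q7 -79.9861403912361
turn -0.001 shift [-1.1 -0.1 -2.4]
edge [51, 48] 0.04002427267179229 8.004072555340827 [-1.6409  0.6578  8.4256]
```

View pics/v13.png

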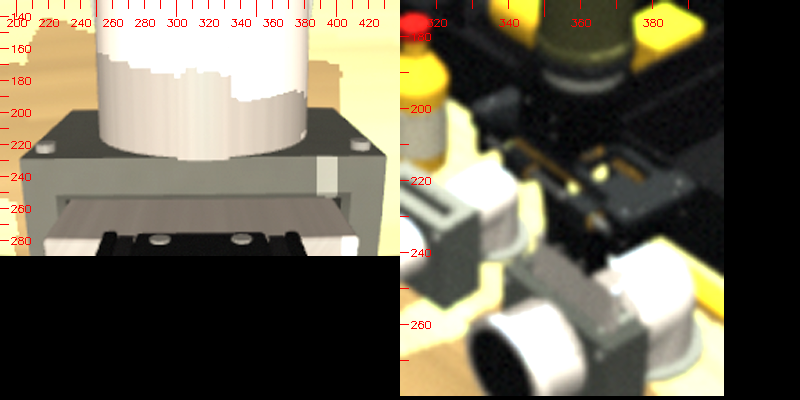

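>>> arm_command(series="-1 0 -1 0 255;0 0 0 0 255;0 0 0 0 0;0 0 0 0 0;0 0 0 0 0;0 0 0 0 0;0 0 0 0 0;0 0 0 0 0;0 0 -10 0 0;0 0 -20 0 0;0 0 -35 0 0;0 0 -35 0 0;0 0 -35 0 0;0 0 -20 0 0;0 0 0 0 0")

```text
time_s: 15.57
tool_pos: [0.5991, -0.0818, 0.2986]
tool_rot: [-180.0, -0.6, -3.9]
force: [0.7, -0.1, 0.0]
grip_width: 0.0867
grasp_force: 0.0
```

```bash
python3 - <<'E'
from h import *
T=wpose();im=snap('wrist','w14')
# block grip top face predicted corners (upright, bottom)
y=np.radians(-3.8);ux=np.array([np.cos(y),np.sin(y),0]);uy=np.array([-ux[1],ux[0],0]);s=np.array([.5974,-.0808,0])
for h in (.095+.073,.095+.077,.095+.083):
  print('pred z',h,[wproj(T,s+ux*a*.007+uy*b*.02+[0,0,h]).round(1) for a in(1,-1) for b in(1,-1)])
g=im.max(2);roi=(g<45).astype(np.uint8);n,l,st,c=cv2.connectedComponentsWithStats(roi)
for i in range(1,n):
    if st[i,4]>300: print(st[i],c[i].round(1))
go([.469,-.3395,.27],30.8)
E
```

```text
pred z 0.16799999999999998 [array([288.7, 221. ]), array([337.8, 221. ]), array([289.1, 237.5]), array([337.6, 237.5])]
pred z 0.172 [array([288.4, 222.2]), array([338.1, 222.2]), array([288.7, 238.9]), array([337.9, 238.8])]
pred z 0.178 [array([287.8, 224.1]), array([338.6, 224. ]), array([288.2, 241. ]), array([338.3, 241. ])]
[    0     0   151   105 10392] [73.6 45.7]
[  151     0   336    54 10486] [307.5  22.9]
[ 604   70   36  236 5428] [627.3 195.8]
[179 188  33  52 994] [196.4 210.5]
[291 212  47  25 858] [310.8 223.7]
[121 219  51  14 309] [143.8 225.9]
[    0   274   640   206 74415] [286.  390.9]
[603 426  37  54 922] [627.8 461.9]
t 15.6167 tcp [ 0.598  -0.0815  0.2956] [-179.9715   -0.3501   -3.8684] grip 0.08695193858734804 0.0 F [-0.9326  0.412  -0.864 ] q7 -82.72240350120974
turn -0.605 shift [-242.9  155.6   25.6]
```

>>> arm_command(series="-14 33 0 0 0;-14 33 0 0 0;-14 33 0 0 0;-14 33 0 0 0;-14 33 0 0 0;-14 33 0 0 0;-14 33 0 0 0;-13 35 0 0 0;0 0 0 -.1 0;0 0 0 -.1 0;0 0 0 -.1 0;0 0 0 -.1 0;0 0 0 -.1 0;0 0 0 -.1 0;0 0 0 0 0;0 0 0 0 0")

```text
time_s: 16.95
tool_pos: [0.4675, -0.3386, 0.291]
tool_rot: [-179.9, 0.0, 30.4]
force: [0.3, 0.8, -0.0]
grip_width: 0.0871
grasp_force: 0.0
```

```bash
python3 - <<'E'
from h import *
T=wpose();im=snap('wrist','w15');np.save('T15.npy',T)
y=np.radians(30.8);ux=np.array([np.cos(y),np.sin(y),0]);uy=np.array([-ux[1],ux[0],0]);s=np.array([.469,-.3395,0])
print('pred top',[wproj(T,s+ux*a*.016+uy*b*.006+[0,0,.219]).round(1) for a in(1,-1) for b in(1,-1)],'c',wproj(T,s+[0,0,.201]))
for n,d,z in(('inner',-.03,.197),('innerfar',.03,.197),('farout',.14,.201)): print(n,wproj(T,np.array([.5344,-.3041,z])+ux*d))
g=im.max(2);roi=(g<45).astype(np.uint8);n,l,st,c=cv2.connectedComponentsWithStats(roi)
for i in range(1,n):
    if st[i,4]>100: print(st[i],c[i].round(1))
go([.469,-.3395,.27],30.8)
E
```

```text
pred top [array([306.8, 223.5]), array([325.2, 223.4]), array([307.5, 269.2]), array([325.2, 269.1])] c [316.1498 238.7023]
inner [320.1546 175.7864]
innerfar [319.6151  89.0833]
farout [318.3028 -57.3078]
[ 200    0   44   44 1113] [222.6  20.2]
[  42   87   86   73 2240] [ 96.3 121.8]
[    0    93   640   387 95397] [329.3 358. ]
[ 45 103  45  17 217] [ 67.  111.2]
[318 210  18  56 905] [326.2 237.2]
[314 365  27  20 296] [326.1 377.5]
t 17.0 tcp [ 0.4676 -0.3387  0.2912] [-179.9336    0.0397   30.3658] grip 0.08686189307409166 0.0 F [-0.3069  0.125  -0.677 ] q7 -20.692144596063606
turn -0.008 shift [ 0.8  1.4 21.2]
```

```bash
python3 - <<'E'
from h import *
T=np.load('T15.npy');im=cv2.imread('pics/w15.png')
t=telemetry.get_obs()['tool_pos'];M=R.from_euler('xyz',[180,0,30.37],degrees=True).as_matrix()
for p in ((318,266),(336,266),(327,266),(327,238)): print(p,M.T@(wz(T,*p,.219)-t)*1000)
print('tri',tri(('top',440.8,248.8),('side',397.5,291)))
g=im.mean(2).astype(int)
for r in (70,90,120,150,165,176,185,200): print(r,g[r,290:366:3])
E
```

```text
(318, 266) [-12.9344   2.678   72.1681]
(336, 266) [-12.9502  14.8571  72.1681]
(327, 266) [-12.9379   8.763   72.1681]
(327, 238) [ 6.8816  8.5638 72.1681]
tri (array([ 0.4715, -0.3418,  0.2103]), np.float64(0.006729905989811663))
70 [148 116 115 111 110 114 110  96  66  66  96 175 189 183 151 113 117 114
 117 113 113 107 167 165 163 162]
90 [148 116 114 111 111 115 111  66  65  66  66 145 171 178 156 113 117 114
 117 116 115 111 173 174 173 173]
120 [103  70  69  68  66  69  67  69 108 111 113 117 114 115 118 116 117 115
 118 117 116 112 171 171 171 172]
150 [120  67  69  67  68  70  69  68  67  65  67  68  95  95  96  92  83  67
  68  68  68  61 113 112 114 118]
165 [115  65  68  67  68  70  67  67  68  65  66  67  69  73  68 115  71  67
  68  68  67  64 102 105 113 118]
176 [127  66  68  68  67  68  68  67  68  65  71  97 116 120 101 113  82  73
  67  68  68  69 116 114 114 114]
185 [128  65  67  68  67  69  66  68  67  65  72 121 132 130 105  66  66  85
  67  66  66  74 119 120 119 118]
200 [175 112 117 118 117 118 102  71  71  65  84 121 132 130 103 114  60 163
 129 117 117 117 160 163 165 163]
```

```bash
python3 - <<'E'
from h import *
T=np.load('T15.npy');im=cv2.imread('pics/w15.png');g=im.mean(2)
t=telemetry.get_obs()['tool_pos'];M=R.from_euler('xyz',[180,0,30.37],degrees=True).as_matrix()
for r in range(20,100,10):
    row=g[r,318:345].astype(int);on=np.where(row>135)[0]+318
    if len(on): c=(on.min()+on.max())/2;print(r,on.min(),on.max(),(M.T@(wz(T,c,r,.172)-t)*1000).round(1))
go([.5,-.3,.2],30.8)
E
```

```text
20 321 332 [162.1   9.1 119.2]
30 321 332 [153.9   9.1 119.2]
40 321 332 [145.9   9.1 119.2]
50 321 332 [137.9   9.1 119.2]
60 321 332 [130.1   9.1 119.2]
70 321 332 [122.3   9.1 119.2]
80 321 332 [114.6   9.1 119.2]
90 323 333 [107.   10.2 119.2]
t 17.0 tcp [ 0.4676 -0.3387  0.2912] [-179.9336    0.0397   30.3658] grip 0.08686189307409166 0.0 F [-0.3069  0.125  -0.677 ] q7 -20.692144596063606
turn -0.008 shift [ 47.6 -16.6  91.2]
```

>>> arm_command(series="3 4 15 0 0;0 4 20 0 0;0 0 20 0 0;0 0 20 0 0;0 0 15 0 0;0 0 10 0 0;0 0 0 0 0;0 0 0 0 255;0 0 0 0 255;0 0 0 0 255;0 0 0 0 255;0 0 0 0 255;0 0 0 0 255;0 0 0 0 255;0 0 0 0 255;0 0 0 0 255;0 0 0 0 255;0 0 0 0 255", squeeze=25)

```text
time_s: 18.5
tool_pos: [0.4746, -0.3442, 0.1919]
tool_rot: [-180.0, -0.0, 30.5]
force: [0.3, -0.5, 0.3]
grip_width: 0.0219
grasp_force: 0.0
```

>>> arm_command(series="0 0 0 0 255;0 0 0 0 255;0 0 0 0 255;0 0 0 0 255")

```text
time_s: 18.83
tool_pos: [0.4746, -0.3442, 0.1919]
tool_rot: [-180.0, -0.0, 30.5]
force: [-0.3, -0.5, -0.2]
grip_width: 0.0118
grasp_force: 25.0
```

>>> arm_command(series="0 0 -5 0 255;0 0 -10 0 255;0 0 -15 0 255;0 0 -15 0 255;0 0 -5 0 255;0 0 0 0 255;5 0 0 0 255;12 0 0 0 255;20 0 0 0 255;20 0 0 0 255;20 0 0 0 255;20 0 0 0 255;20 0 0 0 255;20 0 0 0 255;12 0 0 0 255;8 0 0 0 255;0 0 0 0 255;0 0 0 0 255")

```text
time_s: 20.33
tool_pos: [0.6098, -0.2644, 0.2414]
tool_rot: [-180.0, 0.1, 30.6]
force: [0.2, -0.4, -0.2]
grip_width: 0.0118
grasp_force: 25.0
```

```bash
python3 - <<'E'
from h import *
T=wpose();o=telemetry.get_obs();t=o['tool_pos'];im=snap('wrist','w16');g=im.mean(2)
go(t,30.4)
M=R.from_euler('xyz',o['tool_rot'],degrees=True).as_matrix()
for r in range(60,250,10): print(r,g[r,294:345:3].astype(int),end=' ');print()
print('bar pts',[wproj(T,t+M@np.array([x,0,t[2]-.175])) for x in (.02,.05,.06)],wproj(T,t+M@np.array([.016,0,-.02])))
E
```

```text
t 20.3833 tcp [ 0.6091 -0.2654  0.2417] [179.9996   0.0674  30.4602] grip 0.012079948909854156 24.955447747197468 F [ 0.4934 -0.0957 -1.6858] q7 -28.259417476142445
turn 0.001 shift [ 1.1 -0.5  0.4]
60 [184 183 184 184 184 185 184 183 181 178 178 179 179 179 179 181 183] 
70 [186 185 186 186 185 184 183 183 183 183 184 184 183 182 180 178 177] 
80 [181 185 187 187 188 187 186 186 186 185 184 184 183 183 183 183 183] 
90 [181 186 187 185 183 181 180 184 187 187 187 187 186 185 186 185 184] 
100 [134 131 127 145 181 185 187 187 187 185 182 180 181 184 187 188 187] 
110 [138 138 138 137 137 167 183 180 177 180 184 186 187 188 186 184 181] 
120 [135 135 136 137 137 137 186 186 186 186 185 183 182 182 184 185 186] 
130 [ 72  73  75  76  76  76  77  89 108 119 120 118 117 112 114 110 111] 
140 [ 79  79  78  80  79  79  81  81  79  81 102  80  79  81 146 143 144] 
150 [77 80 78 80 79 79 77 77 80 77 81 81 79 81 81 79 79] 
160 [ 78  79  78  80  78  73 103 117 117  83  76  81  79  81 114 143 143] 
170 [ 78  80  77  79  78 114 136 141 143 129  91  80  79  81  88 143 141] 
180 [ 78  79  77  79  77 115 142 153 144 129  78  80  79  81 140 143 141] 
190 [ 77  79  77  78  77 114 141 153 143 129  76  81  79  81  81 100 112] 
200 [ 77  79  76  79  77 114 142 152 144 129  74  80  93  93  78  80  78] 
210 [133 136 133  95  76 113 141 151 143 128 120 104  74  96  97 141 139] 
220 [132 135 132 101  76 113 141 151 143 128 125 140  72  94  97 125 139] 
230 [131 135 133 102  76 112 141 151 143 128 127 139  70  76  98  97 126] 
240 [106 108 132 133 130 111 141 150 143 127 130 138  70  73 174 175 137] 
bar pts [array([313.639 , 221.0061]), array([313.6007, 173.999 ]), array([313.5915, 157.9066])] [312.7965 282.3732]
```

>>> arm_command(series="0 0 8 0 255;0 0 10 0 255;0 0 10 0 255;0 0 8 0 255;0 0 6 0 255;0 0 4 0 255;0 0 2 0 255;0 0 1.5 0 255;0 0 0 0 255;0 0 0 0 255;0 0 0 0 255")

```text
time_s: 21.3
tool_pos: [0.6102, -0.2646, 0.1929]
tool_rot: [180.0, -0.0, 30.5]
force: [-1.0, -0.6, -2.3]
grip_width: 0.0117
grasp_force: 25.0
```

>>> arm_command(series="0 0 1 0 255;0 0 .5 0 255;0 0 0 0 255;0 0 0 0 255;0 0 0 0 255", squeeze=15)

```text
time_s: 21.72
tool_pos: [0.6102, -0.2647, 0.1919]
tool_rot: [179.9, -0.1, 30.5]
force: [-2.0, 0.4, 5.4]
grip_width: 0.0119
grasp_force: 15.0
```

>>> arm_command(series="0 0 -.7 0 255;0 0 0 0 255;0 0 0 0 0;0 0 0 0 0;0 0 0 0 0;0 0 0 0 0;0 0 0 0 0;0 0 0 0 0;0 0 0 0 0;0 0 0 0 0;0 0 -10 0 0;0 0 -20 0 0;0 0 -30 0 0;0 0 -30 0 0;0 0 -20 0 0;0 0 0 0 0;0 0 0 0 0;0 0 0 0 0")

```text
time_s: 23.22
tool_pos: [0.6096, -0.2643, 0.3012]
tool_rot: [-180.0, 0.0, 30.5]
force: [-0.1, -0.9, -0.6]
grip_width: 0.0867
grasp_force: 0.0
```

```bash
python3 - <<'E'
from h import *
T=wpose();o=telemetry.get_obs();t=o['tool_pos'];im=snap('wrist','w17')
M=R.from_euler('xyz',[180,0,o['tool_rot'][2]],degrees=True).as_matrix()
c0=np.array([.6102,-.2647,0])
print('pred top',[wproj(T,c0+M@np.array([a*.016,b*.006,0])+[0,0,z]).round(1) for z in (.219,.214) for a in(1,-1) for b in(1,-1)])
for k in range(2):
    im=snap('wrist','w18%d'%k);n,l,st,c=cv2.connectedComponentsWithStats((im.max(2)<45).astype(np.uint8))
    print([(st[i].tolist(),c[i].round(1)) for i in range(1,n) if 300<st[i,4]<4000 and 250<c[i][0]<380])
go(t,30.4);a=snap('top','t9');s=snap('side','s9')
print('exp side tab',proj('side',c0+[0,0,.201]),'top',proj('top',c0+[0,0,.201]))
E
```

```text
pred top [array([323.6, 220.4]), array([305.9, 220.4]), array([323.3, 264.5]), array([306.2, 264.4]), array([323.5, 218.6]), array([306.1, 218.6]), array([323.2, 261.9]), array([306.4, 261.9])]
[([308, 211, 17, 54, 832], array([316.3, 237.4]))]
[([309, 211, 16, 54, 832], array([316.5, 237.5]))]
t 23.3667 tcp [ 0.6094 -0.264   0.3002] [-179.8869    0.0838   30.534 ] grip 0.08709803857608554 0.0 F [-0.9242  0.247  -0.1706] q7 -28.831991991934007
turn 0.002 shift [ 0.1  0.4 -1. ]
exp side tab [410.263  253.5172] top [410.3871 192.2548]
```

```bash
python3 -c "
from h import *
print(env.sign_off())"
```

```text
the job is handed in; nothing more can be done
None
```

I handed the job in at about 23.5 s, but sign-off returned no verdict. By my own checks the wide shutter stands at the bottom of the wide port's slot, the tag hangs on the empty rail, and both are released and clear of the gripper.

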